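# Unload the hanger fixture and hold its plunger at the load mark

## Robot

A 6-joint arm with a two-finger parallel gripper is mounted at the origin on the work surface. World frame = base frame: x ahead of the robot, y to its left, z up, the work surface at z = 0. Lengths are in m, angles in rad, forces in N, time in s.
With the tool pointing down it reaches from about 0.2 to 0.875 m from the base axis. Payload 3.4 kg.
Tool frame: the origin (TCP) lies where the fingers leave the gripper's body, on its centre line; the fingertips stand 97 mm ahead of it and the grasp point (between the pads) lies 78 mm ahead of it; z points along the fingers, y is the line along which they close (so a half turn about z gives the same grasp; the last joint's range is limited). The gripper opens to 94 mm and grips with 3 to 60 N. Pads are 16 mm wide; open, the fingers measure 119 mm over their backs; the gripper's body (75 mm by 177 mm) begins 78 mm behind the grasp point.
Start: joints at [1.131, 0.276, 1.505, -0, 1.361, -0.121], TCP at [0.18, 0.546, 0.303] pointing down, gripper open.
Joint ranges: [-2.89, 2.89], [-0.75, 2.08], [0.22, 2.7], [-1.18, 4.32], [0.11, 2.71], [-2.7, 2.7]. Speed limits (rad/s): [2.57, 2.57, 3.14, 3.14, 3.14, 3.14].

## Interface

Orientations are given as a rotation vector (axis times angle).
In Python, from workcell import r gives the robot as it stands.
- The arm moves only by the shell command python3 -m pendant 'ROWS' [FORCE]. ROWS is a JSON object of lists of equal length, an entry for each row: "fingers": the gripper command: -1 is shut, 1 is fully open, values between are in proportion; "travel": the shift along the tool's x, y, z in m, a list of three; "angular": the turn, a rotation vector about the tool's x, y, z in rad, a list of three. In form: {"fingers": [fingers, ...], "travel": [[tx, ty, tz], ...], "angular": [[ax, ay, az], ...]}. A call has 1 to 10 rows; each row shifts and turns the commanded pose from where the row before left it, along the tool's axes as they then stand; what a row does not reach is not made up. A row lasts 1/12 s, in which the tool goes at most 41.7 mm and 7.16 degrees, less where a joint would pass 70% of its speed; a pose out of reach is approached as far as the arm can. A call with a gripper value outside its range is refused whole. The fingers move at their own pace and stop on an object; FORCE is the grip in N (left out, the last holds). Time passes only in rows, so rows that do not move let the fingers close. It gives the time, the measured TCP pose, the force, the opening and the grip force at its end, in the units of the state.
- r.observe(): the state, without advancing time (a new reading comes with each control period).
- r.get_image(name): name is "side" or "top"; returns a dict with "color" (420x560x3 uint8, blue, green, red), "fx", "fy", "cx", "cy" (pixels), "R" (3x3) and "t" (3): a world point X has camera coordinates R X + t. Camera axes: x right, y down, z forward; pixel columns grow to the right and rows downward; lengths in m; the calibration is good to about 2 mm. A picture is of the moment at which its call begins. There is no depth.
- r.close_job(): hands the job in; it is judged then, once.
The state is a dict: "clock": time; "q": joint angles; "dq": joint speeds; "joint_torque": joint torques, N m; "tcp_pos": TCP position; "tool_rot": TCP orientation; "force": force on the tool from outside, world axes, zero at the start; "wrist_torque": the same for the moment, N m; "width": opening from 0.0 (shut) to 1.0 (fully open); "grasp_force": force on a finger pad.
Only numpy, scipy, OpenCV 4.12 (cv2) and the standard library are available. Lean on these libraries where they do the work, as an engineer would, in place of code of your own. Each camera call takes 0.05 s, during which the arm holds its last target. There are 200 camera calls.

## Task

A finished rack hanger is held in the welding fixture: slide the fixture's jaw fully open, lift the hanger out and set it down standing on its base in the black tray without dropping it. Then pull the fixture's spring plunger back until its pointer lines up with the fin of the mark clip on the rail, and finish while still gripping it and holding it there, ready for the next hanger to be loaded. Leave the jaw open, and do not shift the mark clip or disturb the other things on the table.

Things in the scene. Friction and masses are not known exactly. Their poses are not given: they have to be found in the camera images.
- fixture: Dark steel plate, 235 x 190 x 10 mm, bolted down, with the hanger's nest on it. Origin on the table below the nest's centre; the plate spans x -175 to +60, y -60 to +130 mm. The jaw opens to its +y, the plunger pulls to its -x; z up. Round the nest: a fixed jaw (-y side), an end stop (+x) and the plunger's housing (-x), none higher than 32 mm above the table.
- jaw (a joint): Travel of the steel sliding jaw along the fixture's +y, in m: 0 = closed (its lip lies over the edge of the hanger's base, so that the hanger cannot be lifted), 0.040 = fully open against its stop. Friction about 4 N; it stays where it is left.
- jaw_grip (a point): Centre of the top face of the sliding jaw's dark upright grip post: 16 mm thick along the fixture's y (the sliding way), 40 mm wide along its x, top 75 mm above the table, free down to 28 mm above the table. With the jaw closed it is 65 mm from the nest's centre along the fixture's +y. It moves with the jaw.
- bracket: The finished rack hanger, a steel weldment of about 0.45 kg: a base 70 mm (its x) x 60 mm (its y) x 8 mm thick, with one upright web on its middle, 10 mm thick (its y), 60 mm long (its x), top 68 mm above the hanger's underside. Origin: centre of the underside. It starts in the nest, underside 10 mm above the table, its axes along the fixture's, with 1 to 2 mm of play.
- tray: Black open tray, fixed, 230 mm (its x) x 190 mm (its y), rim 27 mm above the table, floor 4 mm thick. Origin: centre of the underside, on the table. A small collar lies in its (+x, +y) corner region; the rest is empty.
- plunger: Spring plunger: dark upright post, 14 mm thick along the fixture's x (pulling way), 32 mm wide along its y. Origin: centre of the post's foot, 10 mm above the table; axes as the fixture's. At rest it is 100 mm from the nest's centre along fixture -x; it pulls 65 mm further to a stop. A spring returns it: 4.5 N at rest, +1.5 N per 10 mm. A 4 mm thick pointer sticks out of its foot to -y.
- plunger_grip (a point): Centre of the top face of the plunger's grip post, 78 mm above the table; the post is free down to about 32 mm above the table. It moves with the plunger.
- mark: The load mark: small dark clip, 12 x 18 mm, with a 4 mm thick fin on top (top 28 mm above the table), on an aluminium rail on the plunger's -y side. It stays put. Origin in the fin's mid-plane, axes as the fixture's. The plunger is at the mark when the plunger origin and this one are level along the fixture's x (25 to 50 mm from rest).
- collar: Bystander: steel collar, 32 mm diameter, 18 mm high, in the tray. Origin: centre of its underside.
- driver: Bystander: screwdriver lying beyond the fixture's +x edge. Origin at its middle.
- wrench: Bystander: wrench, lying between the fixture and the tray. Origin at its middle.
- stamp: Bystander: wooden hand stamp, 44 mm diameter, 94 mm high, standing. Origin: centre of its underside.
- jar: Bystander: amber glass jar, 68 mm diameter, 90 mm high, standing. Origin: centre of its underside.
- cup: Bystander: steel cup, 72 mm diameter, 85 mm high, standing. Origin: centre of its underside.

How it is judged:
By the outcome, as a careful person would: the job done as asked, in the order asked, and still so for the second after the job is handed in, while the arm keeps its last pose, push and grip.
It also fails if it takes over 64 s, if anything falls off the work surface, if the arm or the gripper's body presses on something with over 40 N, if the wrist force passes 120 N, or if a joint passes its speed limit or range.

## Working session

There is one attempt and no reset: what is moved stays moved. The work goes in short steps, Python scripts to look and compute and a shell command to move; the robot and the scene stay as the last step left them, time stands still between calls to the robot, and variables do not carry over. Pictures are saved under pics/ and viewed, at most 10 in all, crops included, and the job is handed in when it is done.

```bash
mkdir -p pics; ls; python3 - <<'E'
from workcell import r
import cv2,pickle
for n in("top","side"):
    d=r.get_image(n);cv2.imwrite(f"pics/{n}0.png",d["color"]);pickle.dump(d,open(n+".pkl","wb"));print(n,d["fx"],d["fy"],d["cx"],d["cy"],d["R"],d["t"])
print(r.observe())
E
```

```text
pics
top 497.3949977259609 497.3949977259609 276.7706902612921 212.44800237206428 [[-0.0248721  -0.99968071  0.00445629]
 [-0.97692499  0.02335956 -0.21230144]
 [ 0.21212956 -0.00963385 -0.97719406]] [-0.00337941  0.54680296  1.3942175 ]
side 506.3540983050405 506.3540983050405 274.37742810211034 199.81688735358046 [[ 0.99960882 -0.01669613  0.02243746]
 [ 0.00719277 -0.62180384 -0.78313999]
 [ 0.0270271   0.78299503 -0.62144052]] [-0.53852179  0.06026758  1.36643497]
{'clock': 0.1, 'q': array([ 1.13098728e+00,  2.76551065e-01,  1.50595916e+00,  5.24276912e-06,
        1.36069567e+00, -1.20984330e-01]), 'dq': array([-0.00113359, -0.00110155, -0.00135164,  0.00331411, -0.00245095,
       -0.00033589]), 'joint_torque': array([ 1.18697855e-03, -4.05458844e+01, -2.37780190e+01,  7.04672677e-02,
        2.99969490e-02, -5.07029324e-05]), 'tcp_pos': array([0.18008847, 0.54572491, 0.30189898]), 'tool_rot': array([-4.98620177e-01, -3.10131272e+00,  2.43252360e-03]), 'force': array([ 0.66290163,  0.54487997, -0.80987188]), 'wrist_torque': array([ 0.04828146,  0.00290223, -0.00946958]), 'grasp_force': 0.0, 'width': 1.0000068560032402}
```

View pics/top0.png

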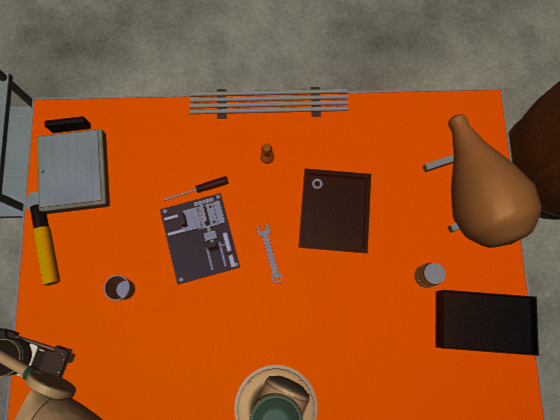

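View pics/side0.png

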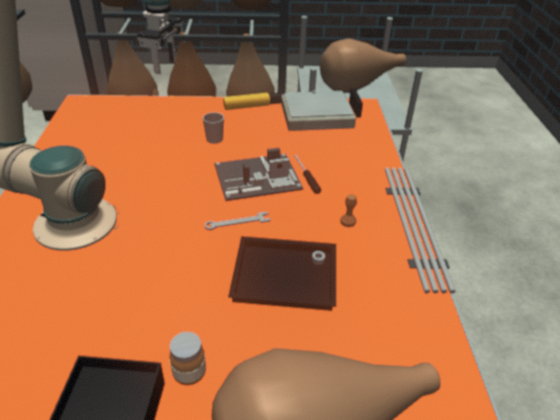

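The top view shows the fixture at about (200,237), with its hanger. The tray holding the collar is at (335,210), the wrench at (270,252), the stamp at (267,153), the cup at (119,288) and the jar at (431,274). The black box at (487,322) is a distractor. Next I'll enlarge the fixture.

```bash
python3 - <<'E'
import cv2
a=cv2.imread("pics/top0.png")[170:295,145:285]
cv2.imwrite("pics/topc.png",cv2.convertScaleAbs(cv2.resize(a,None,fx=5,fy=4.8 if 0 else 4.8,interpolation=cv2.INTER_CUBIC),alpha=1.8,beta=10))
b=cv2.imread("pics/side0.png")[140:205,205:335]
cv2.imwrite("pics/sidec.png",cv2.convertScaleAbs(cv2.resize(b,None,fx=6,fy=6,interpolation=cv2.INTER_CUBIC),alpha=1.8,beta=10))
E
```

```text
(no output)
```

View pics/topc.png

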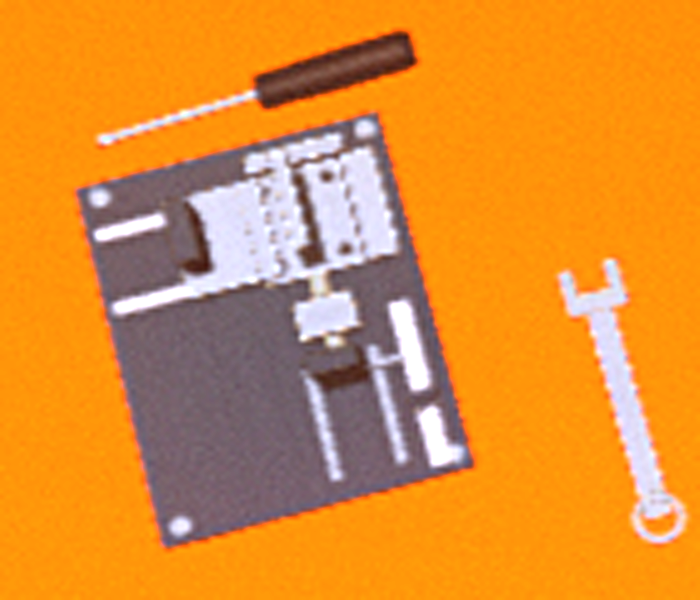

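View pics/sidec.png

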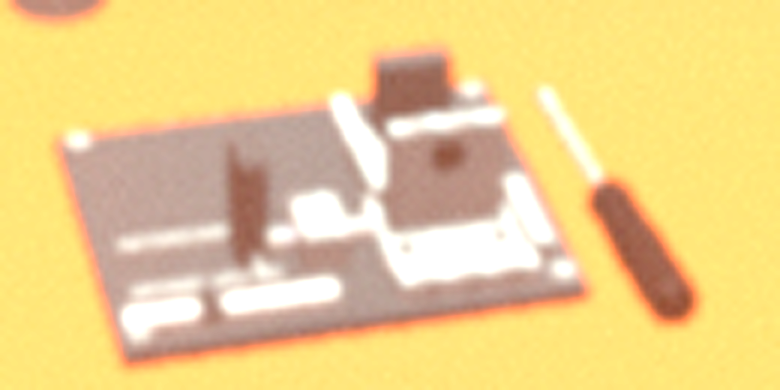

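```bash
cat > h.py <<'E'
import numpy as np,pickle,cv2
from scipy.optimize import least_squares
def cam(n):return pickle.load(open(f"{n}.pkl","rb"))
def proj(d,X):
    c=np.atleast_2d(X)@d["R"].T+d["t"];return np.c_[d["fx"]*c[:,0]/c[:,2]+d["cx"],d["fy"]*c[:,1]/c[:,2]+d["cy"]]
def ray(d,uv,z):
    v=d["R"].T@np.array([(uv[0]-d["cx"])/d["fx"],(uv[1]-d["cy"])/d["fy"],1]);C=-d["R"].T@d["t"];return C+v*(z-C[2])/v[2]
def W(p,L):
    c,s=np.cos(p[2]),np.sin(p[2]);L=np.atleast_2d(L);return np.c_[p[0]+c*L[:,0]-s*L[:,1],p[1]+s*L[:,0]+c*L[:,1],L[:,2]]
def inv(p,X):
    c,s=np.cos(p[2]),np.sin(p[2]);d=np.asarray(X)[:2]-p[:2];return np.array([c*d[0]+s*d[1],-s*d[0]+c*d[1]])
def fit(L,obs,p0):
    f=lambda p:np.concatenate([(proj(cam(n),W(p,L))-o).ravel() for n,o in obs.items()])
    s=least_squares(f,p0,loss="soft_l1");return s.x,s.fun
E
python3 - <<'E'
from h import *
np.set_printoptions(precision=4,suppress=True)
T=lambda a:np.array(a)/[5,4.8]+[145,170]
S=lambda a:np.array(a)/6+[205,140]
L=np.array([[.06,.13,.01],[.06,-.06,.01],[-.175,-.06,.01],[-.175,.13,.01]])
ot=T([(80,188),(378,115),(473,465),(165,547)]);os=S([(487,88),(588,292),(128,362),(60,145)])
for o in({"top":ot},{"side":os},{"top":ot,"side":os}):
    p,f=fit(L,o,[.5,.2,.2]);print("fix",p,f.round(1))
Lt=np.array([[.115,.095,.027],[.115,-.095,.027],[-.115,-.095,.027],[-.115,.095,.027]])
tt=np.array([(306,169),(371,174),(367,252),(299,247)]);ts=np.array([(337,241),(335,306),(231,299),(241,239)])
for o in({"top":tt},{"side":ts},{"top":tt,"side":ts}):
    q,f=fit(Lt,o,[.5,-.1,0]);print("tray",q,f.round(1))
# checks
t,s=cam("top"),cam("side")
print("mark gap local",inv(p,ray(t,T((428,397)),.012)),inv(p,ray(t,T((428,397)),.028)),inv(p,ray(s,S((210,305)),.012)))
for n,l in dict(jawgrip=[0,.065,.075],plgrip=[-.1,0,.078],web=[0,0,.078]).items():
    w=W(p,l);print(n,w,proj(t,w),(proj(t,w)-[145,170])*[5,4.8],(proj(s,w)-[205,140])*6)
for n,uv,z in(("stamp",(267,150),.094),("wrench1",(264,228),.005),("collar",(317,184),.02),("cup",(119,285),.085)):print(n,ray(t,uv,z))
from scipy.spatial.transform import Rotation as R
print(R.from_rotvec([-4.98620177e-01, -3.10131272e+00,  2.43252360e-03]).as_matrix())
E
```

```text
fix [0.5495 0.1945 0.2436] [-0.9 -0.2  0.5 -1.1  0.8  0.4 -0.5  0.5]
fix [0.5568 0.1868 0.2497] [ 0.2 -0.5  1.6  0.2 -0.5  0.3 -0.8 -0.4]
fix [0.5524 0.1924 0.242 ] [-0.2 -1.3  1.3 -2.   1.5 -0.5  0.2 -0.5 -0.8 -1.4 -0.1 -0.9 -2.2 -1.2
 -1.8 -1.7]
tray [ 0.5563 -0.194  -0.1058] [ 0.8  1.9 -1.8  1.8 -1.  -1.2  2.5 -1.5]
tray [ 0.5606 -0.2025 -0.0861] [-4.2  5.3 -0.4 -0.7  0.9 -0.8  1.   1.5]
tray [ 0.5598 -0.1973 -0.0939] [ 1.4  1.  -1.2  0.3  0.5 -2.8  4.  -2.2 -4.5  4.2 -1.4 -2.2  0.4 -2.9
  1.1 -0.1]
mark gap local [-0.1279 -0.0402] [-0.1303 -0.041 ] [-0.1237 -0.0348]
jawgrip [[0.5369 0.2555 0.075 ]] [[182.3845 216.7457]] [[186.9225 224.3795]] [[407.4449  55.0265]]
plgrip [[0.4553 0.1684 0.078 ]] [[212.448  243.8964]] [[337.2401 354.7026]] [[240.8655 146.4062]]
web [[0.5524 0.1924 0.078 ]] [[204.2115 210.7301]] [[296.0575 195.5046]] [[441.3216 120.3872]]
stamp [0.7266 0.0076 0.094 ]
wrench1 [0.5112 0.0224 0.005 ]
collar [ 0.6405 -0.1415  0.02  ]
cup [0.3453 0.4264 0.085 ]
[[-0.9496  0.3135 -0.0007]
 [ 0.3135  0.9496 -0.0015]
 [ 0.0002 -0.0016 -1.    ]]
```

Both views agree on the fixture pose to a few mm: origin about (0.552, 0.192), yaw 0.242. First step is to turn to the fixture axes and go above the jaw post.

```bash
cat >> h.py <<'E'
FIX=np.array([.5524,.1924,.242])
def goto(L,fix=FIX,yaw=None):
    "grasp-point target in fixture frame -> shift in present tool axes"
    from workcell import r
    from scipy.spatial.transform import Rotation as Ro
    o=r.observe();M=Ro.from_rotvec(o["tool_rot"]).as_matrix();g=o["tcp_pos"]+.078*M[:,2]
    print("t",round(o["clock"],2),"grasp fixt",inv(fix,g).round(4),round(g[2],4),"yaw-of-y in fixt deg",round(float(np.degrees(np.arctan2(M[1,1],M[0,1])-fix[2])),2),"tilt",M[2].round(3),"F",o["force"].round(1),"w",round(o["width"],3),"gf",round(o["grasp_force"],1),"q6",round(o["q"][5],2))
    print("shift",(M.T@(W(fix,L)[0]-g)).round(4))
E
python3 -m pendant '{"fingers":[0.3,0.3,0.3,0.3,0.3,0.3,0.3,0.3,0.3,0.3],"travel":[[0,0,0],[0,0,0],[0,0,0],[0,0,0],[0,0,0],[-0.023,-0.031,0],[-0.023,-0.031,0],[-0.023,-0.031,0],[-0.023,-0.031,0],[-0.023,-0.031,0]],"angular":[[0,0,-0.112],[0,0,-0.112],[0,0,-0.112],[0,0,-0.112],[0,0,-0.112],[0,0,0],[0,0,0],[0,0,0],[0,0,0],[0,0,0]]}' 20
python3 -m pendant '{"fingers":[0.3,0.3,0.3,0.3,0.3,0.3,0.3,0.3],"travel":[[-0.023,-0.031,0],[-0.023,-0.031,0],[-0.023,-0.031,0],[-0.023,-0.031,0],[-0.023,-0.031,0],[-0.023,-0.031,0],[-0.023,-0.026,0],[0,0,0]],"angular":[[0,0,0],[0,0,0],[0,0,0],[0,0,0],[0,0,0],[0,0,0],[0,0,0],[0,0,0]]}'
python3 -c "
from h import *
goto([0,.065,.15])"
```

```text
clock: 0.93
tcp_pos: [0.3297, 0.4216, 0.3023]
tool_rot: [0.379, -3.118, 0.001]
force: [0.1, -0.4, -0.5]
width: 0.651
grasp_force: 0.0
clock: 1.6
tcp_pos: [0.5409, 0.2516, 0.3017]
tool_rot: [-0.369, 3.117, -0.005]
force: [0.2, 1.2, 0.3]
width: 0.646
grasp_force: 0.0
t 1.6 grasp fixt [0.0032 0.06  ] 0.2237 yaw-of-y in fixt deg 89.65 tilt [-0.002 -0.003 -1.   ] F [0.2 1.2 0.3] w 0.646 gf 0.0 q6 -1.49
shift [0.0034 0.0052 0.0737]
```

```bash

python3 -m pendant '{"fingers":[0.3,0.3,0.3,0.3,0.3],"travel":[[0.003,0.005,0.03],[0,0,0.03],[0,0,0.03],[0,0,0.028],[0,0,0]],"angular":[[0,0,0],[0,0,0],[0,0,0],[0,0,0],[0,0,0]]}'
python3 - <<'E'
from h import *
from workcell import r
goto([0,.065,.056])
for n,(x,y) in dict(top=(150,170),side=(215,110)).items():
    a=r.get_image(n)["color"][y:y+100,x:x+130]
    globals()[n]=cv2.convertScaleAbs(cv2.resize(a,(650,500) if 0 else (390,300),interpolation=cv2.INTER_CUBIC),alpha=1.6,beta=10)
cv2.imwrite("pics/near1.png",np.hstack([top,side]))
E
```

```text
clock: 2.02
tcp_pos: [0.5279, 0.2588, 0.179]
tool_rot: [0.377, -3.107, 0.004]
force: [-1.2, -0.5, -0.7]
width: 0.652
grasp_force: 0.0
t 2.02 grasp fixt [-0.0088  0.0703] 0.101 yaw-of-y in fixt deg 89.96 tilt [ 0.012 -0.001 -1.   ] F [-1.2 -0.5 -0.7] w 0.652 gf 0.0 q6 -1.47
shift [-0.0094 -0.0053  0.0448]
```

View pics/near1.png

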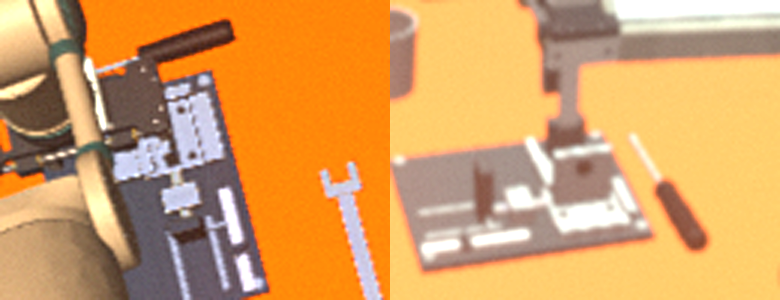

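The side view (right half) shows the fingers just above the jaw post at about (567,130), lined up along x. I'll let it settle, then re-measure.

```bash

python3 -m pendant '{"fingers":[0.3,0.3],"travel":[[0,0,0],[0,0,0]],"angular":[[0,0,0],[0,0,0]]}' >/dev/null
python3 -c "
from h import *
goto([0,.065,.056])"
```

```text
t 2.28 grasp fixt [-0.0024  0.0707] 0.1089 yaw-of-y in fixt deg 89.97 tilt [-0.004  0.    -1.   ] F [0.6 0.6 0.4] w 0.653 gf 0.0 q6 -1.48
shift [-0.0022 -0.0057  0.0529]
```

```bash

python3 -m pendant '{"fingers":[0.3,0.3,0.3,0.3,0.3,0.3,0.3],"travel":[[-0.002,-0.005,0],[0,0,0.012],[0,0,0.014],[0,0,0.014],[0,0,0.013],[0,0,0],[0,0,0]],"angular":[[0,0,0],[0,0,0],[0,0,0],[0,0,0],[0,0,0],[0,0,0],[0,0,0]]}'
python3 -m pendant '{"fingers":[0,-0.3,-0.6,-0.6,-0.6,-0.7,-0.7],"travel":[[0,0,0],[0,0,0],[0,0,0],[0,0,0],[0,0,0],[0,0,0],[0,0,0]],"angular":[[0,0,0],[0,0,0],[0,0,0],[0,0,0],[0,0,0],[0,0,0],[0,0,0]]}' 10
python3 -c "
from h import *
goto([0,.065,.056])"
```

```text
clock: 2.87
tcp_pos: [0.5353, 0.2552, 0.1322]
tool_rot: [-0.378, 3.118, 0.0]
force: [-0.5, -0.4, 0.5]
width: 0.651
grasp_force: 0.0
clock: 3.45
tcp_pos: [0.5343, 0.2582, 0.1319]
tool_rot: [0.373, -3.119, -0.011]
force: [-4.4, 16.1, -0.8]
width: 0.19
grasp_force: 8.0
t 3.45 grasp fixt [-0.0017  0.0687] 0.0539 yaw-of-y in fixt deg 89.79 tilt [-0.001  0.007 -1.   ] F [-4.4 16.1 -0.8] w 0.19 gf 8.0 q6 -1.48
shift [-0.0017 -0.0037 -0.0021]
```

```bash

python3 -m pendant '{"fingers":[-0.7,-0.7,-0.7,-0.7,-0.7,-0.7,-0.7,-0.7,-0.7,-0.7],"travel":[[0,0.005,0],[0,0,0],[0,0.006,0],[0,0.006,0],[0,0.006,0],[0,0.006,0],[0,0.006,0],[0,0.004,0],[0,0,0],[0,0,0]],"angular":[[0,0,0],[0,0,0],[0,0,0],[0,0,0],[0,0,0],[0,0,0],[0,0,0],[0,0,0],[0,0,0],[0,0,0]]}' 20
python3 -c "
from h import *
goto([0,.11,.056])"
```

```text
clock: 4.28
tcp_pos: [0.5252, 0.2944, 0.1318]
tool_rot: [0.378, -3.119, -0.003]
force: [-1.3, -0.4, 4.7]
width: 0.167
grasp_force: 20.0
t 4.28 grasp fixt [-0.0019  0.1057] 0.0538 yaw-of-y in fixt deg 89.96 tilt [-0.     0.002 -1.   ] F [-1.3 -0.4  4.7] w 0.167 gf 20.0 q6 -1.42
shift [-0.0019  0.0043 -0.0022]
```

```bash

python3 -m pendant '{"fingers":[-0.7,-0.7,-0.7,-0.7,-0.7,-0.7],"travel":[[0,0.003,0],[0,0.003,0],[0,0.003,0],[0,0.001,0],[0,0,0],[0,0,0]],"angular":[[0,0,0],[0,0,0],[0,0,0],[0,0,0],[0,0,0],[0,0,0]]}'
python3 -c "
from h import *
goto([0,.11,.056])"
```

```text
clock: 4.78
tcp_pos: [0.524, 0.2993, 0.1318]
tool_rot: [-0.38, 3.118, -0.012]
force: [2.7, -14.4, 6.2]
width: 0.168
grasp_force: 20.0
t 4.78 grasp fixt [-0.002  0.11 ] 0.0538 yaw-of-y in fixt deg 90.03 tilt [ 0.001 -0.007 -1.   ] F [  2.7 -14.4   6.2] w 0.168 gf 20.0 q6 -1.4
shift [-0.002   0.     -0.0022]
```

```bash
sed -i 's/^FIX=.*/FIX=np.array([.5513,.1968,.242])/' h.py
python3 -m pendant '{"fingers":[-0.3,0,0.2,0.2,0.2,0.2,0.2,0.2,0.2,0.2],"travel":[[0,0,0],[0,0,0],[0,0,0],[0,0,0],[0,0,-0.015],[0,0,-0.03],[0,0,-0.04],[0,0,-0.04],[0,-0.02,-0.01],[0,-0.04,0]],"angular":[[0,0,0],[0,0,0],[0,0,0],[0,0,0],[0,0,0],[0,0,0],[0,0,0],[0,0,0],[0,0,0],[0,0,0]]}'
python3 -m pendant '{"fingers":[0,0,0,0],"travel":[[0,-0.03,0],[0,-0.02,0],[0,0,0],[0,0,0]],"angular":[[0,0,0],[0,0,0],[0,0,0],[0,0,0]]}'
python3 - <<'E'
from h import *
from workcell import r
goto([0,0,.11])
for n,(x,y) in dict(top=(150,170),side=(215,110)).items():
    a=r.get_image(n)["color"][y:y+100,x:x+130]
    globals()[n]=cv2.convertScaleAbs(cv2.resize(a,(390,300),interpolation=cv2.INTER_CUBIC),alpha=1.6,beta=10)
cv2.imwrite("pics/near2.png",np.hstack([top,side]))
E
```

```text
clock: 5.62
tcp_pos: [0.5388, 0.2487, 0.2712]
tool_rot: [-0.385, 3.109, 0.008]
force: [0.9, -0.2, 0.4]
width: 0.6
grasp_force: 0.0
clock: 5.95
tcp_pos: [0.5496, 0.196, 0.2664]
tool_rot: [0.375, -3.119, -0.002]
force: [0.1, -0.1, 0.5]
width: 0.494
grasp_force: 0.0
t 5.95 grasp fixt [-0.0018 -0.0002] 0.1884 yaw-of-y in fixt deg 89.84 tilt [ 0.     0.001 -1.   ] F [ 0.1 -0.1  0.5] w 0.494 gf 0.0 q6 -1.59
shift [-0.0018  0.0001  0.0784]
```

View pics/near2.png

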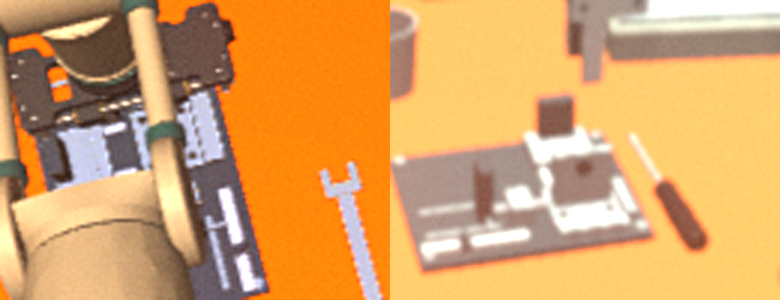

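```bash

python3 -m pendant '{"fingers":[0,0,0,0,0,0,0],"travel":[[-0.002,0,0.03],[0,0,0.04],[0,0,0.03],[0,0,0.02],[0,0,0.011],[0,0,0],[0,0,0]],"angular":[[0,0,0],[0,0,0],[0,0,0],[0,0,0],[0,0,0],[0,0,0],[0,0,0]]}' 8
python3 -m pendant '{"fingers":[-0.3,-0.6,-0.8,-0.9,-0.9,-0.9],"travel":[[0,0,0],[0,0,0],[0,0,0],[0,0,0],[0,0,0],[0,0,0]],"angular":[[0,0,0],[0,0,0],[0,0,0],[0,0,0],[0,0,0],[0,0,0]]}'
python3 -c "
from h import *
goto([0,0,.057])"
```

```text
clock: 6.63
tcp_pos: [0.5516, 0.1976, 0.1358]
tool_rot: [-0.38, 3.119, 0.001]
force: [0.4, -0.0, -0.3]
width: 0.501
grasp_force: 0.0
clock: 7.13
tcp_pos: [0.5516, 0.1967, 0.1361]
tool_rot: [-0.377, 3.118, 0.001]
force: [-2.0, 6.9, 3.5]
width: 0.111
grasp_force: 3.5
t 7.13 grasp fixt [ 0.0003 -0.0001] 0.0581 yaw-of-y in fixt deg 89.93 tilt [-0.001  0.001 -1.   ] F [-2.   6.9  3.5] w 0.111 gf 3.5 q6 -1.59
shift [0.0003 0.0001 0.0011]
```

```bash

python3 -m pendant '{"fingers":[-0.95,-0.95,-0.95,-0.95,-0.95],"travel":[[0,0.001,0],[0,0,0],[0,0,0],[0,0,0],[0,0,0]],"angular":[[0,0,0],[0,0,0],[0,0,0],[0,0,0],[0,0,0]]}' 40
python3 -c "
from h import *
goto([0,0,.057])"
```

```text
clock: 7.55
tcp_pos: [0.5516, 0.1971, 0.1361]
tool_rot: [-0.378, 3.118, -0.001]
force: [-0.9, -4.5, 5.8]
width: 0.102
grasp_force: 40.0
t 7.55 grasp fixt [0.0004 0.0002] 0.0581 yaw-of-y in fixt deg 89.97 tilt [-0.001 -0.001 -1.   ] F [-0.9 -4.5  5.8] w 0.102 gf 40.0 q6 -1.59
shift [ 0.0004 -0.0002  0.0011]
```

```bash

python3 -m pendant '{"fingers":[-0.95,-0.95,-0.95,-0.95,-0.95,-0.95,-0.95,-0.95,-0.95],"travel":[[0,0,-0.006],[0,0,-0.01],[0,0,-0.015],[0,0,-0.02],[0,0,-0.025],[0,0,-0.025],[0,0,-0.02],[0,0,-0.01],[0,0,0]],"angular":[[0,0,0],[0,0,0],[0,0,0],[0,0,0],[0,0,0],[0,0,0],[0,0,0],[0,0,0],[0,0,0]]}'
python3 - <<'E'
from h import *
q=[.558,-.197,-.1]
goto([*inv(FIX,W(q,[-.03,-.015,0])[0]),.18])
E
```

```text
clock: 8.3
tcp_pos: [0.5517, 0.1982, 0.269]
tool_rot: [-0.378, 3.115, 0.002]
force: [1.0, 0.3, -5.5]
width: 0.107
grasp_force: 40.0
t 8.3 grasp fixt [0.001  0.0013] 0.191 yaw-of-y in fixt deg 89.97 tilt [-0.004  0.001 -1.   ] F [ 1.   0.3 -5.5] w 0.107 gf 40.0 q6 -1.59
shift [ 0.122  -0.3894  0.0102]
```

```bash

python3 -m pendant '{"fingers":[-0.95,-0.95,-0.95,-0.95,-0.95,-0.95,-0.95,-0.95],"travel":[[0.004,-0.013,0],[0.009,-0.028,0],[0.009,-0.028,0],[0.009,-0.028,0],[0.009,-0.028,0],[0.009,-0.028,0],[0.009,-0.028,0],[0.009,-0.028,0]],"angular":[[0,0,0],[0,0,0],[0,0,0],[0,0,0],[0,0,0],[0,0,0],[0,0,0],[0,0,0]]}'
python3 -m pendant '{"fingers":[-0.95,-0.95,-0.95,-0.95,-0.95,-0.95,-0.95,-0.95,-0.95],"travel":[[0.009,-0.028,0],[0.009,-0.028,0],[0.009,-0.028,0],[0.009,-0.028,0],[0.009,-0.028,0],[0.007,-0.023,0],[0.003,-0.013,0],[0,0,0],[0,0,0]],"angular":[[0,0,0],[0,0,0],[0,0,0],[0,0,0],[0,0,0],[0,0,0],[0,0,0],[0,0,0],[0,0,0]]}'
python3 - <<'E'
from h import *
from workcell import r
q=[.558,-.197,-.1]
goto([*inv(FIX,W(q,[-.03,-.015,0])[0]),.053])
n=(("top",(280,150)),("side",(215,180)))
I=[cv2.convertScaleAbs(cv2.resize(r.get_image(k)["color"][y:y+130,x:x+130],(390,390),interpolation=cv2.INTER_CUBIC),alpha=1.6,beta=10) for k,(x,y) in n]
cv2.imwrite("pics/near3.png",np.hstack(I))
E
```

```text
clock: 8.97
tcp_pos: [0.5341, -0.0232, 0.2644]
tool_rot: [0.377, -3.114, -0.002]
force: [0.4, -0.4, -5.5]
width: 0.103
grasp_force: 40.0
clock: 9.72
tcp_pos: [0.5239, -0.2052, 0.2652]
tool_rot: [0.375, -3.117, -0.005]
force: [-0.5, 0.3, -5.4]
width: 0.101
grasp_force: 40.0
t 9.72 grasp fixt [-0.1231 -0.3835] 0.1872 yaw-of-y in fixt deg 89.85 tilt [ 0.002  0.003 -1.   ] F [-0.5  0.3 -5.4] w 0.101 gf 40.0 q6 -2.31
shift [-0.0022 -0.005   0.1342]
```

View pics/near3.png

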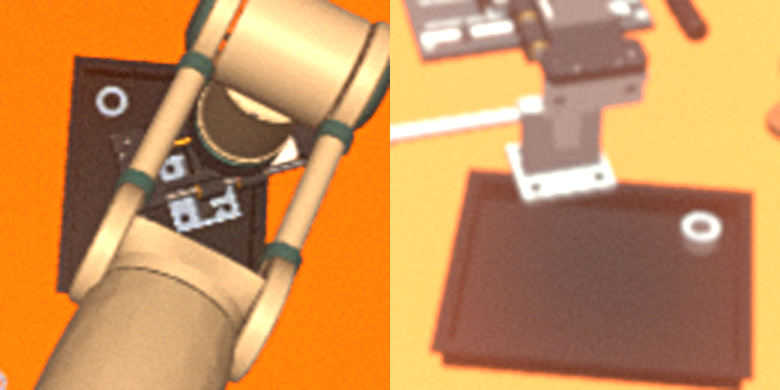

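The hanger hangs level over the tray and clear of the collar (side crop, collar at (700,228)). Lowering it now.

```bash

python3 -m pendant '{"fingers":[-0.95,-0.95,-0.95,-0.95,-0.95,-0.95,-0.95,-0.95,-0.95],"travel":[[-0.002,-0.005,0.01],[0,0,0.025],[0,0,0.025],[0,0,0.025],[0,0,0.02],[0,0,0.014],[0,0,0.007],[0,0,0],[0,0,0]],"angular":[[0,0,0],[0,0,0],[0,0,0],[0,0,0],[0,0,0],[0,0,0],[0,0,0],[0,0,0],[0,0,0]]}'
python3 -m pendant '{"fingers":[-0.95,-0.95,-0.95,-0.95,-0.95],"travel":[[0,0,0.002],[0,0,0.002],[0,0,0.002],[0,0,0],[0,0,0]],"angular":[[0,0,0],[0,0,0],[0,0,0],[0,0,0],[0,0,0]]}'
python3 - <<'E'
from h import *
q=[.558,-.197,-.1]
goto([*inv(FIX,W(q,[-.03,-.015,0])[0]),.052])
E
```

```text
clock: 10.57
tcp_pos: [0.5282, -0.2093, 0.1406]
tool_rot: [-0.379, 3.118, 0.0]
force: [0.3, -0.7, -3.9]
width: 0.104
grasp_force: 40.0
clock: 10.98
tcp_pos: [0.5279, -0.2098, 0.1349]
tool_rot: [-0.378, 3.118, -0.0]
force: [-0.2, -0.6, -3.9]
width: 0.106
grasp_force: 40.0
t 10.98 grasp fixt [-0.1202 -0.3892] 0.0569 yaw-of-y in fixt deg 89.95 tilt [-0. -0. -1.] F [-0.2 -0.6 -3.9] w 0.106 gf 40.0 q6 -2.31
shift [0.001  0.0012 0.0049]
```

```bash

python3 -m pendant '{"fingers":[-0.95,-0.95,-0.95,-0.95,-0.95,-0.95],"travel":[[0,0,0.0015],[0,0,0.0015],[0,0,0.001],[0,0,0.001],[0,0,0],[0,0,0]],"angular":[[0,0,0],[0,0,0],[0,0,0],[0,0,0],[0,0,0],[0,0,0]]}'
```

```text
clock: 11.48
tcp_pos: [0.5278, -0.2098, 0.1301]
tool_rot: [-0.378, 3.119, -0.0]
force: [-2.5, 0.0, 0.7]
width: 0.102
grasp_force: 40.0
```

```bash

python3 -m pendant '{"fingers":[-0.95,-0.95,-0.85,-0.8,-0.7,-0.5,-0.3,-0.1,0,0],"travel":[[0,0,0.0007],[0,0,0],[0,0,0],[0,0,0],[0,0,0],[0,0,0],[0,0,0],[0,0,0],[0,0,0],[0,0,0]],"angular":[[0,0,0],[0,0,0],[0,0,0],[0,0,0],[0,0,0],[0,0,0],[0,0,0],[0,0,0],[0,0,0],[0,0,0]]}'
python3 -m pendant '{"fingers":[0,0,0,0,0,0,0,0],"travel":[[0,0,-0.01],[0,0,-0.02],[0,0,-0.03],[0,0,-0.04],[0,0,-0.03],[0.035,0,0],[0.035,0,0],[0.035,0,0]],"angular":[[0,0,0],[0,0,0],[0,0,0],[0,0,0],[0,0,0],[0,0,0],[0,0,0],[0,0,0]]}'
python3 - <<'E'
from h import *
from workcell import r
goto([-.1,0,.2])
import pickle
A=[]
for n in ("top","side"):
    d=r.get_image(n);d["color"]=np.mean([r.get_image(n)["color"].astype(float) for _ in range(6)],0);pickle.dump(d,open(n+"2.pkl","wb"));A.append(d["color"])
cc=lambda a,x,y,w,h,f:cv2.convertScaleAbs(cv2.resize(a[y:y+h,x:x+w],(w*f,h*f),interpolation=cv2.INTER_CUBIC),alpha=1.7,beta=10)
# fixture plunger zone top, side; tray below
I=np.zeros((600,800,3),np.uint8)
a=cc(A[0],200,220,44,56,8);I[:448,:352]=a
b=cc(A[1],212,150,55,40,8);I[:320,352:792]=b
c=cc(A[1],225,190,125,120,2);I[325:565,360:610]=c
c=cc(A[0],280,155,90,105,2);I[325:535,615:795]=c
cv2.imwrite("pics/near4.png",I)
E
```

```text
clock: 12.32
tcp_pos: [0.528, -0.2098, 0.1288]
tool_rot: [-0.378, 3.119, 0.0]
force: [0.9, 0.2, -0.0]
width: 0.469
grasp_force: 0.0
clock: 12.98
tcp_pos: [0.4252, -0.235, 0.2604]
tool_rot: [-0.38, 3.117, -0.003]
force: [-0.6, -0.4, 0.1]
width: 0.499
grasp_force: 0.0
t 12.98 grasp fixt [-0.2258 -0.3892] 0.1824 yaw-of-y in fixt deg 90.05 tilt [-0.001 -0.002 -1.   ] F [-0.6 -0.4  0.1] w 0.499 gf 0.0 q6 -2.46
shift [-0.1262  0.389  -0.0183]
```

View pics/near4.png

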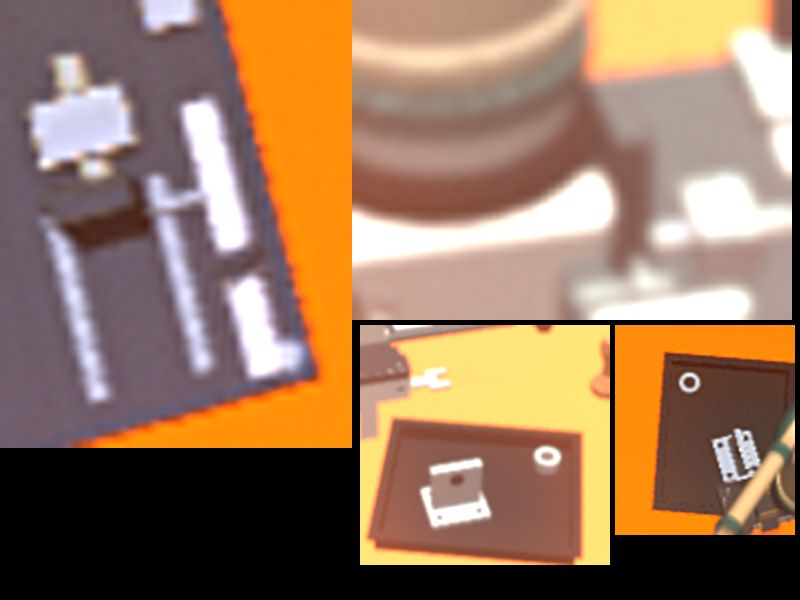

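The hanger stands on its base in the tray, away from the collar. In the top crop the pointer is at about (180,198) and the dark clip at about (240,263).

```bash
python3 - <<'E'
from h import *
t,s=cam("top"),cam("side")
T=lambda a:np.array(a)/8+[200,220]-.44
for zp in(.012,.02):print("pointer",inv(FIX,ray(t,T((180,199)),zp)))
for zm in(.014,.022):print("mark",inv(FIX,ray(t,T((240,263)),zm)))
print("post top",inv(FIX,ray(t,T((90,190)),.078)),proj(t,W(FIX,[-.1,0,.078])),T((90,190)))
S=lambda a:np.array(a)/6+[205,140]-.42
for z in(.014,.022):print("side mark",inv(FIX,ray(s,S((210,307)),z)),"ptr",inv(FIX,ray(s,S((262,270)),z)))
E
```

```text
pointer [-0.09718342 -0.0263607 ]
pointer [-0.09857154 -0.02686446]
mark [-0.1265682  -0.04213065]
mark [-0.1277977  -0.04254895]
post top [-0.09709858 -0.0004699 ] [[210.89090613 244.32920837]] [210.81 243.31]
side mark [-0.12528971 -0.04128899] ptr [-0.09435811 -0.01778935]
side mark [-0.12726039 -0.05156395] ptr [-0.09660544 -0.0282745 ]
```

```bash

python3 -m pendant '{"fingers":[0,0,0,0,0,0,0,0,0,0],"travel":[[-0.009,0.03,-0.01],[-0.01,0.032,0],[-0.01,0.032,0],[-0.01,0.032,0],[-0.01,0.032,0],[-0.01,0.032,0],[-0.01,0.032,0],[-0.01,0.032,0],[-0.01,0.032,0],[-0.01,0.032,0]],"angular":[[0,0,0],[0,0,0],[0,0,0],[0,0,0],[0,0,0],[0,0,0],[0,0,0],[0,0,0],[0,0,0],[0,0,0]]}' 15
python3 -m pendant '{"fingers":[0,0,0,0,0,0,0,0,0,0],"travel":[[-0.01,0.032,0],[-0.01,0.032,0],[0,0,0],[0,0,0],[0,0,0],[0,0,0],[0,0,0],[0,0,0],[0,0,0],[0,0,0]],"angular":[[0,0,0],[0,0,0],[0,0,0.12],[0,0,0.12],[0,0,0.12],[0,0,0.12],[0,0,0.12],[0,0,0.12],[0,0,0.12],[0,0,0.12]]}' 
python3 -m pendant '{"fingers":[0,0,0,0,0,0,0],"travel":[[0,0,0],[0,0,0],[0,0,0],[0,0,0],[0,0,0],[0,0,0],[0,0,0]],"angular":[[0,0,0.12],[0,0,0.12],[0,0,0.12],[0,0,0.12],[0,0,0.12],[0,0,0],[0,0,0]]}' 
python3 -c "
from h import *
goto([-.098,0,.056])"
```

```text
clock: 14.52
tcp_pos: [0.4459, 0.0994, 0.2691]
tool_rot: [-0.378, 3.118, 0.0]
force: [0.9, -1.0, 0.3]
width: 0.502
grasp_force: 0.0
clock: 15.35
tcp_pos: [0.4502, 0.1646, 0.2689]
tool_rot: [-1.113, -2.938, 0.0]
force: [0.3, -0.1, -0.2]
width: 0.499
grasp_force: 0.0
clock: 15.93
tcp_pos: [0.4502, 0.1646, 0.2689]
tool_rot: [-1.921, -2.486, 0.0]
force: [0.2, 0.4, -0.5]
width: 0.501
grasp_force: 0.0
t 15.93 grasp fixt [-0.1059 -0.007 ] 0.1909 yaw-of-y in fixt deg 0.76 tilt [ 0. -0. -1.] F [ 0.2  0.4 -0.5] w 0.501 gf 0.0 q6 -0.05
shift [0.0069 0.008  0.1349]
```

```bash

python3 -m pendant '{"fingers":[0,0,0,0,0,0,0,0,0],"travel":[[0.007,0.008,0],[0,0,0.025],[0,0,0.03],[0,0,0.03],[0,0,0.025],[0,0,0.015],[0,0,0.01],[0,0,0],[0,0,0]],"angular":[[0,0,0.013],[0,0,0],[0,0,0],[0,0,0],[0,0,0],[0,0,0],[0,0,0],[0,0,0],[0,0,0]]}' 10
python3 -m pendant '{"fingers":[-0.3,-0.5,-0.7,-0.8,-0.8,-0.8],"travel":[[0,0,0],[0,0,0],[0,0,0],[0,0,0],[0,0,0],[0,0,0]],"angular":[[0,0,0],[0,0,0],[0,0,0],[0,0,0],[0,0,0],[0,0,0]]}'
python3 -c "
from h import *
goto([-.098,0,.056])"
```

```text
clock: 16.68
tcp_pos: [0.4562, 0.1733, 0.1337]
tool_rot: [-1.938, -2.472, 0.001]
force: [-0.1, -0.3, 0.4]
width: 0.501
grasp_force: 0.0
clock: 17.18
tcp_pos: [0.455, 0.173, 0.1343]
tool_rot: [-1.939, -2.47, 0.003]
force: [-4.0, -1.1, 4.9]
width: 0.146
grasp_force: 10.0
t 17.18 grasp fixt [-0.0994 -0.    ] 0.0563 yaw-of-y in fixt deg -0.14 tilt [-0.    -0.003 -1.   ] F [-4.  -1.1  4.9] w 0.146 gf 10.0 q6 -0.02
shift [0.0001 0.0014 0.0003]
```

```bash

python3 -m pendant '{"fingers":[-0.9,-0.9,-0.9,-0.9,-0.9,-0.9,-0.9,-0.9,-0.9,-0.9],"travel":[[0,0,0],[0,0,0],[0,-0.004,0],[0,-0.005,0],[0,-0.006,0],[0,-0.006,0],[0,-0.005,0],[0,-0.003,0],[0,0,0],[0,0,0]],"angular":[[0,0,0],[0,0,0],[0,0,0],[0,0,0],[0,0,0],[0,0,0],[0,0,0],[0,0,0],[0,0,0],[0,0,0]]}' 40
python3 - <<'E'
from h import *
from workcell import r
goto([-.129,0,.056])
A=[np.mean([r.get_image(n)["color"].astype(float) for _ in range(8)],0) for n in("side","top")]
cc=lambda a,x,y,w,h,f:cv2.convertScaleAbs(cv2.resize(a[y:y+h,x:x+w],(w*f,h*f),interpolation=cv2.INTER_CUBIC),alpha=1.3,beta=0)
I=np.zeros((600,800,3),np.uint8)
I[:600,:500]=cc(A[0],217,160,50,60,10);I[:480,500:800]=cc(A[1],215,230,50,80,6)
cv2.imwrite("pics/near5.png",I)
E
```

```text
clock: 18.02
tcp_pos: [0.4309, 0.1669, 0.1343]
tool_rot: [1.938, 2.467, 0.009]
force: [7.3, 2.9, -5.9]
width: 0.147
grasp_force: 40.0
t 18.02 grasp fixt [-0.1235 -0.0002] 0.0563 yaw-of-y in fixt deg -0.16 tilt [-0.     0.007 -1.   ] F [ 7.3  2.9 -5.9] w 0.147 gf 40.0 q6 -0.02
shift [ 0.0002 -0.0055  0.0003]
```

View pics/near5.png

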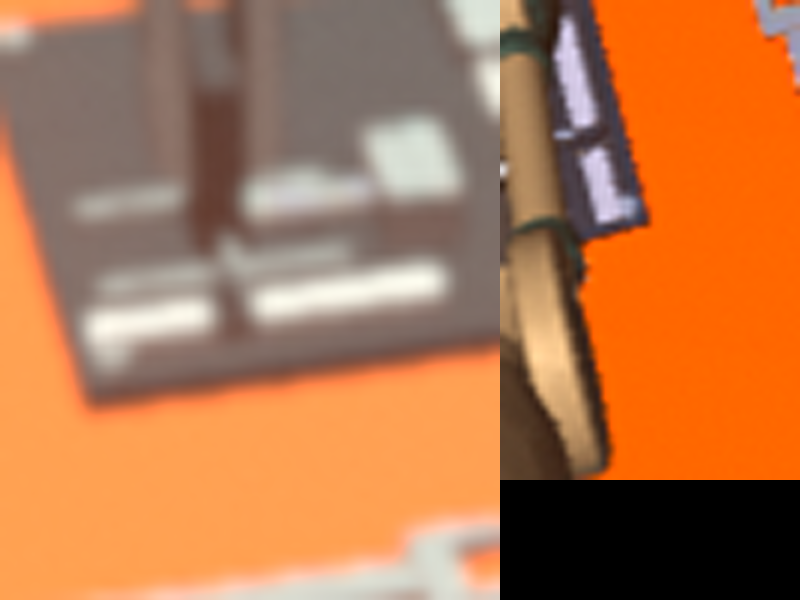

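```bash
python3 -m pendant '{"fingers":[-0.9,-0.9,-0.9,-0.9,-0.9],"travel":[[0,-0.003,0],[0,-0.002,0],[0,0,0],[0,0,0],[0,0,0]],"angular":[[0,0,0],[0,0,0],[0,0,0],[0,0,0],[0,0,0]]}' 
python3 - <<'E'
from h import *
from workcell import r
import pickle
s=cam("side");t=cam("top")
S=lambda a:np.array(a)/10+[217,160]-.45
for z in(.012,.016,.02):print(z,"mark",inv(FIX,ray(s,S((232,308)),z)),"ptr base/tip",inv(FIX,ray(s,S((232,243)),z)),inv(FIX,ray(s,S((243,270)),z)))
T=lambda a:(np.array(a)-[500,0])/6+[215,230]-.42
for z in(.012,.02):print("top mark",inv(FIX,ray(t,T((591,142)),z)),"ptr",inv(FIX,ray(t,T((566,134)),z)))
goto([-.129,0,.056])
A=[np.mean([r.get_image(n)["color"].astype(float) for _ in range(10)],0) for n in("side","top")]
cc=lambda a,x,y,w,h,f:cv2.convertScaleAbs(cv2.resize(a[y:y+h,x:x+w],(w*f,h*f),interpolation=cv2.INTER_CUBIC),alpha=1.3,beta=0)
I=np.zeros((600,800,3),np.uint8)
I[:600,:480]=cc(A[0],225,172,24,30,20);I[:480,480:800]=cc(A[1],222,240,20,30,16)
cv2.imwrite("pics/near6.png",I)
E
```

```text
clock: 19.23
tcp_pos: [0.4265, 0.1658, 0.1343]
tool_rot: [1.937, 2.467, 0.009]
force: [8.9, 1.8, -5.9]
width: 0.147
grasp_force: 40.0
0.012 mark [-0.1239295  -0.03697252] ptr base/tip [-0.11747254 -0.00595195] [-0.11703823 -0.01969517]
0.016 mark [-0.12491871 -0.0421178 ] ptr base/tip [-0.11849057 -0.01123565] [-0.11805818 -0.02491754]
0.02 mark [-0.12590792 -0.04726308] ptr base/tip [-0.11950859 -0.01651935] [-0.11907814 -0.03013992]
top mark [-0.12875243 -0.04196856] ptr [-0.12164848 -0.03102704]
top mark [-0.12996835 -0.04238718] ptr [-0.12290314 -0.03150535]
t 19.23 grasp fixt [-0.128  -0.0002] 0.0563 yaw-of-y in fixt deg -0.16 tilt [-0.     0.008 -1.   ] F [ 8.9  1.8 -5.9] w 0.147 gf 40.0 q6 -0.02
shift [ 0.0002 -0.001   0.0003]
```

View pics/near6.png

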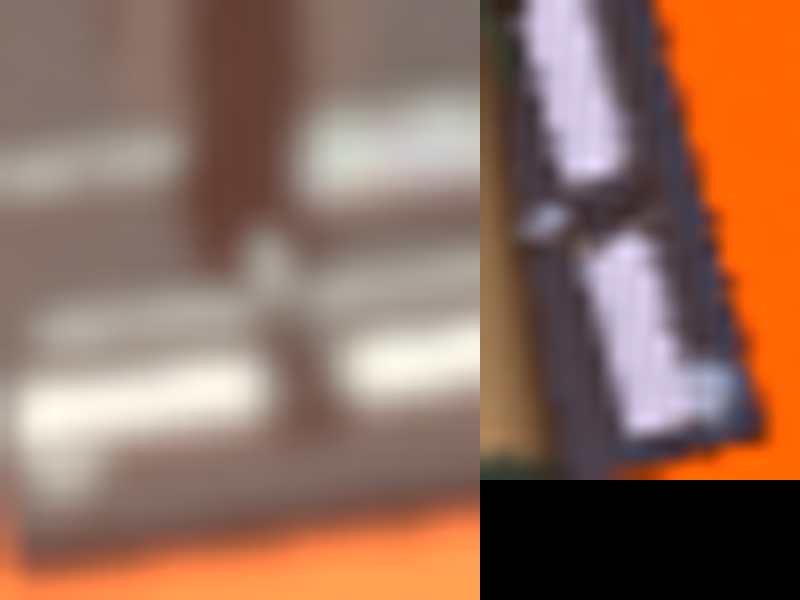

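```bash
python3 - <<'E'
from h import *
from workcell import r
s,t=cam("side"),cam("top")
S=lambda a:np.array(a)/20+[225,172]-.475
T=lambda a:(np.array(a)-[480,0])/16+[222,240]-.47
for z in(.012,.016,.02):print(z,"side mark",inv(FIX,ray(s,S((303,373)),z)),"ptr",inv(FIX,ray(s,S((268,265)),z)),"top mark",inv(FIX,ray(t,T((609,208)),z)),"ptr",inv(FIX,ray(t,T((546,220)),z)))
xs=np.arange(-.15,-.1,.001)
for n,d in(("top",t),("side",s)):
    g=np.mean([r.get_image(n)["color"].astype(np.float32).mean(2) for _ in range(6)],0)
    for nm,ys,z in(("rail",(-.045,-.042,-.039),.016),("ptr",(-.033,-.03,-.027,-.024),.016)):
        for y in ys:
            p=proj(d,W(FIX,np.c_[xs,xs*0+y,xs*0+z])).astype(np.float32)
            print(n,nm,y,cv2.remap(g,p[:,:1],p[:,1:],cv2.INTER_CUBIC).ravel().astype(int).tolist())
E
```

```text
0.012 side mark [-0.12397071 -0.03610124] ptr [-0.12364148 -0.00921121] top mark [-0.12656084 -0.04204978] ptr [-0.12565979 -0.03025287]
0.016 side mark [-0.12495974 -0.04125041] ptr [-0.12463197 -0.01448037] top mark [-0.12717477 -0.04225887] ptr [-0.12627618 -0.03049413]
0.02 side mark [-0.12594877 -0.04639958] ptr [-0.12562246 -0.01974952] top mark [-0.12778871 -0.04246796] ptr [-0.12689257 -0.0307354 ]
top rail -0.045 [147, 151, 155, 158, 160, 164, 167, 170, 168, 163, 157, 153, 154, 161, 164, 153, 136, 116, 88, 68, 54, 41, 38, 43, 47, 47, 48, 58, 74, 99, 122, 142, 150, 154, 155, 153, 152, 154, 156, 158, 161, 164, 166, 164, 160, 156, 152, 152, 152, 151]
top rail -0.042 [164, 163, 162, 161, 161, 162, 162, 163, 163, 163, 165, 167, 168, 169, 170, 160, 136, 108, 81, 56, 47, 44, 42, 44, 48, 52, 52, 59, 82, 113, 146, 170, 177, 173, 170, 169, 167, 166, 164, 164, 163, 163, 163, 163, 164, 164, 165, 166, 166, 166]
top rail -0.039 [159, 159, 158, 156, 157, 157, 158, 160, 162, 163, 164, 166, 166, 159, 145, 127, 103, 80, 65, 55, 46, 43, 42, 41, 41, 46, 57, 66, 83, 109, 132, 153, 167, 169, 165,
[... 2070 characters left out ...]
123, 123, 121, 118, 116, 112, 105, 98, 93, 88, 86, 86, 88, 91, 96, 101, 105, 109, 113, 115, 116, 119, 120, 121, 122, 122, 122, 122, 120, 119, 118, 118, 118, 118, 118, 118]
side ptr -0.027 [122, 121, 121, 121, 121, 122, 123, 124, 125, 125, 125, 124, 124, 125, 125, 124, 123, 121, 118, 115, 111, 106, 102, 98, 95, 95, 96, 98, 101, 105, 110, 114, 118, 120, 121, 122, 122, 122, 121, 121, 121, 121, 120, 120, 120, 120, 120, 120, 120, 121]
side ptr -0.024 [126, 125, 125, 125, 125, 125, 126, 127, 128, 129, 130, 130, 130, 130, 131, 130, 128, 126, 123, 120, 117, 113, 111, 110, 109, 108, 107, 108, 108, 110, 113, 117, 121, 125, 127, 128, 129, 129, 128, 127, 126, 125, 124, 124, 123, 123, 123, 124, 124, 125]
```

```bash
python3 - <<'E'
from h import *
from workcell import r
s,t=cam("side"),cam("top")
xs=np.arange(-.140,-.108,.001)
for n,d,z,ys in(("side",s,.016,np.arange(-.034,.002,.003)),("top",t,.016,(-.039,-.037,-.035,-.033))):
    g=np.mean([r.get_image(n)["color"].astype(np.float32).mean(2) for _ in range(8)],0)
    for y in ys:
        p=proj(d,W(FIX,np.c_[xs,xs*0+y,xs*0+z])).astype(np.float32)
        print(n,round(y,3),cv2.remap(g,p[:,:1],p[:,1:],cv2.INTER_CUBIC).ravel().astype(int).tolist())
E
```

```text
side -0.034 [142, 142, 140, 140, 139, 139, 134, 131, 125, 116, 106, 98, 89, 83, 79, 78, 80, 83, 90, 96, 103, 111, 116, 121, 128, 132, 135, 139, 141, 141, 142, 140, 139]
side -0.031 [123, 123, 123, 123, 123, 123, 122, 119, 116, 111, 104, 97, 91, 85, 83, 83, 84, 88, 93, 99, 104, 109, 113, 114, 116, 119, 120, 122, 124, 124, 125, 125, 124]
side -0.028 [124, 124, 124, 123, 122, 122, 121, 119, 116, 112, 107, 102, 98, 94, 91, 91, 92, 95, 99, 104, 109, 112, 117, 118, 119, 120, 120, 120, 119, 119, 119, 119, 119]
side -0.025 [128, 128, 128, 129, 129, 128, 128, 126, 123, 120, 116, 111, 108, 106, 104, 103, 103, 104, 106, 109, 113, 117, 121, 124, 126, 126, 127, 126, 126, 125, 125, 125, 124]
side -0.022 [128, 128, 128, 127, 127, 125, 124, 121, 119, 116, 115, 113, 113, 114, 114, 114, 113, 112, 111, 111, 112, 115, 118, 121, 124, 125, 126, 126, 126, 124, 124, 123, 123]
side -0.019 [117, 117, 115, 114, 112, 111, 108, 106, 105, 104, 105, 107, 111, 116, 121, 123, 121, 118, 113, 110, 107, 105, 107, 109, 113, 114, 115, 116, 117, 115, 116, 115, 114]
side -0.016 [101, 101, 99, 98, 95, 93, 90, 89, 87, 88, 91
[... 931 characters left out ...]
 57, 58, 61, 66, 71, 80, 91, 100, 111, 120, 127, 132, 137, 139, 140, 140]
top -0.039 [162, 165, 166, 160, 146, 127, 103, 80, 65, 54, 46, 43, 43, 41, 41, 46, 57, 66, 83, 109, 131, 152, 166, 168, 164, 163, 162, 160, 159, 160, 161, 163, 163]
top -0.037 [146, 144, 144, 139, 126, 112, 98, 81, 69, 59, 48, 44, 45, 48, 47, 48, 54, 63, 76, 95, 118, 134, 147, 152, 147, 143, 140, 134, 132, 136, 144, 153, 159]
top -0.035 [103, 106, 106, 103, 94, 87, 83, 75, 65, 55, 50, 51, 59, 69, 70, 65, 58, 58, 63, 71, 80, 85, 91, 95, 97, 101, 103, 97, 92, 93, 102, 107, 109]
top -0.033 [60, 66, 69, 68, 65, 61, 59, 55, 53, 52, 55, 66, 82, 100, 105, 97, 79, 63, 54, 52, 51, 48, 47, 49, 55, 61, 65, 65, 62, 59, 59, 58, 56]
```

The pointer profiles in both views put the plunger within about 0.5 mm of the mark, still gripped at 40 N. Handing in now.

```bash
python3 - <<'E'
from h import *
from workcell import r
goto([-.128,0,.056]);print(r.close_job())
E
```

```text
t 21.63 grasp fixt [-0.1279 -0.0002] 0.0563 yaw-of-y in fixt deg -0.16 tilt [-0.     0.008 -1.   ] F [ 8.5  2.3 -5.8] w 0.151 gf 40.0 q6 -0.02
shift [ 0.0002 -0.0001  0.0003]
the job is handed in; nothing more can be done
None
```

Job handed in at 21.6 s: the jaw is fully open, the hanger stands on its base in the black tray, and the plunger is gripped and held about 28.5 mm back, within roughly 0.5 mm of the mark by my image measurements; no verdict was returned.

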